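Let the press board down off its wedge

TASK

The hinged top board of the flat press is propped open on a blue wooden wedge. Take the wedge by its thick end and work it out backward in small tugs of about a centimetre and a half, letting everything come to rest for about half a second after each, so that the board comes down step by step onto its base without being raised or dropped. When the wedge is clear of the board, leave it lying on the bench and let go for about a second; then take it again by its thin half and park it flat on the bench in the open-topped keeper, thick end first and up against the keeper's back wall, leaving the jars and the beaker where they are.

Things in the scene. Friction and masses are not known exactly. Their poses are not given: they have to be found in the camera images.
- press: Wooden flat press, fixed: base 8 mm thick, dark rail at the far end, hinged top board 200 (x) x 180 (y) x 18 mm. Origin on the bench below the middle of the board's front (free) edge; x points away from the robot to the hinge, 200 mm behind the origin, 8 mm above the bench; z up. The base ends 105 mm behind the front edge: bare bench under the board's front part.
- press_panel: Hinged top board of the press, about 1.6 kg, two dark battens on top. Origin: middle of its lower front edge; x points along the board to the hinge, 200 mm away. This edge is about 30 mm above the bench at the start, resting on the wedge, and 8 mm above it when the board lies flat on its base. The hinge is damped, but the board falls if it loses its support.
- wedge: Loose blue-painted wooden wedge on the bench, 150 mm long (x) and 40 mm wide (y), 150 g, thin end under the press board. Origin: middle of its underside; x points from thick to thin end, z up. From x = -75 to -25 mm it is a block 34 mm high (dark band round it, dark dot on top); from there the top slopes straight down to 5 mm height at x = +75 mm. It rubs: some 5 to 18 N of pull.
- wedge_tail (a point): Middle of the lower edge of the wedge's thick end face (x = -75 mm in the wedge's frame). At the start about 62 mm of the thick end stick out from under the board toward the robot.
- wedge_nose (a point): Middle of the lower edge of the wedge's thin end (x = +75 mm in the wedge's frame). At the start about 88 mm of the wedge are under the board; drawn back 78 mm along the press's -x it lets the board right down, drawn back 90 mm it is free.
- keeper: Pale wooden keeper fixed to the bench, an open-topped, bottomless U, 72 mm (x) by 68 mm (y): side walls 8 mm thick, 28 mm high, 52 mm apart inside; back wall 30 mm high. Origin on the bench in the middle; the mouth at x = -34 mm looks along -x, the back wall's inner face is at x = +26 mm. Slot 60 mm deep: a parked wedge stands out 90 mm. No room for fingers beside the wedge in it.
- keeper_back (a point): Foot of the inner face of the keeper's back wall, in the middle of the slot, on the bench; axes as the keeper's (x points into the wall). The parked wedge's thick end face comes here.
- pink_jar: White jar with a pink lid, 57 mm wide, 66 mm high, origin under its centre. To be left alone.
- yellow_jar: White jar with a yellow lid, 57 mm wide, 66 mm high, origin under its centre. To be left alone.
- beaker: Green tapered beaker, 78 mm wide at the rim, 109 mm high, origin under its centre. To be left alone.
Mind the look-alikes: they are no part of the job. Of the things that look like the keeper, the larger one is meant.

How it is judged:
By the outcome, as a careful person would: the job done as asked, in the order asked, and still so for the second after the job is handed in, with the robot touching nothing.
It also fails if it takes over 64 s, if anything falls off the work surface, if the arm or the gripper's body presses on something with over 40 N, if the wrist force passes 120 N, or if a joint passes its speed limit or range.

ROBOT

A 6-joint arm with a two-finger parallel gripper is mounted at the origin on a cart in front of the work surface, level with it; the furniture and walls round the work are solid. World frame = base frame: x ahead of the robot, y to its left, z up, the work surface at z = 0. Lengths are in m, angles in rad, forces in N, time in s.
With the tool pointing down it reaches from about 0.25 to 0.775 m from the base axis. Payload 4 kg.
Tool frame: the origin (TCP) lies between the finger pads; the fingertips stand 11 mm ahead of it and the grasp point (between the pads) lies 8 mm behind it; z points along the fingers, y is the direction in which the jaws open and shut (so a half turn about z gives the same grasp; the last joint's range is limited). The gripper opens to 94 mm and grips with 3 to 60 N. Pads are 16 mm wide; open, the fingers measure 119 mm over their backs; the gripper's body (75 mm by 177 mm) begins 78 mm behind the grasp point.
Start: joints at [1.14, 0.087, 1.371, -0, 1.684, -0.103], TCP at [0.177, 0.521, 0.217] pointing down, gripper open.
Joint ranges: [-3.1, 3.1], [-0.76, 2.03], [0.27, 2.55], [-1.08, 4.22], [0.17, 2.65], [-2.57, 2.57]. Speed limits (rad/s): [2.79, 2.79, 3.14, 3.14, 3.14, 3.14].

INTERFACE

Orientations are given as [roll, pitch, yaw] about the fixed x, y, z axes, in that order (R = Rz(yaw) Ry(pitch) Rx(roll)).
In Python, from bench import get_obs, cams, ticket gives the robot as it stands. The module is installed in compiled form; this text tells all that it offers.
- The arm moves only by the shell command python3 -m crank 'ROWS'. ROWS is JSON, a list of rows, each an object of numbers: "tx", "ty", "tz": the shift along the tool's x, y, z in cm; "twist": the turn about the tool's z in degrees; "grip": the opening, from 0 (shut) to 1 (fully open). In form: [{"tx": .., "ty": .., "tz": .., "twist": .., "grip": ..}, ...]. A call has 1 to 12 rows; each row shifts and turns the commanded pose from where the row before left it, along the tool's axes as they then stand; what a row does not reach is not made up. A row lasts 1/8 s, in which the tool goes at most 62.5 mm and 10.7 degrees, less where a joint would pass 70% of its speed; a pose out of reach is approached as far as the arm can. A call is refused whole if a number of a shift passes 6.25 or a number of a turn 10.7, either way. A call with a gripper value outside its range is refused whole. The fingers move at their own pace and stop on an object; the grip force is fixed at half the most. Time passes only in rows, so rows that do not move let the fingers close. It gives the time, the measured TCP pose, the force and the opening at its end, in the units of the state.
- get_obs(): the state, without advancing time (a new reading comes with each control period).
- cams.snapshot(name): name is "side" or "top" or "wrist"; returns a dict with "frame" (420x560x3 uint8, red, green, blue), "intrinsics" (3x3 intrinsics, pixels), "dist" ([k1, k2, p1, p2, k3] as OpenCV has them; the pictures are not rectified), "R" (3x3) and "t" (3): a world point X has camera coordinates R X + t; the wrist camera has in their place "hand_eye" (4x4, takes a point from camera to tool coordinates, whose origin is the TCP and whose axes are the flange's). Camera axes: x right, y down, z forward; pixel columns grow to the right and rows downward; lengths in m; the calibration is good to about 2 mm. A picture is of the moment at which its call begins: read the wrist's pose just before it. There is no depth.
- ticket.close_job(): hands the job in, once; it reports no verdict.
Trained networks look in a picture, given as the dict that the camera call returned (one of the last four; its "shot" number tells which), for a name from the list of things; names that differ only in an ending like _2 or _b are one class to them, and where a whole thing is asked for, a point or a joint stands for the part that bears it (a point fixed in the world has none). Each returns a list of dicts, best first, with "conf" (0 to 1); they miss things now and then, are a little off and sometimes report something else, mostly with a low value. They report only what shows in the picture. A call takes as long as a camera call. They do not tell look-alikes from the thing itself.
- cams.outline_of(picture, query): "region" (420x560 bool, what is visible of it) and "centre" ([column, row] in pixels, amid what is visible of it).
The state is a dict: "time": time; "joint_positions": joint angles; "qvel": joint speeds; "joint_torque": joint torques, N m; "tool_pos": TCP position; "ee_rot": TCP orientation; "wrist_force": force on the tool from outside, world axes, zero at the start; "wrist_torque": the same for the moment, N m; "width": finger opening in m.
Only numpy, scipy, OpenCV 4.12 (cv2) and the standard library are available. Lean on these libraries where they do the work, as an engineer would, in place of code of your own. Each camera call takes 0.05 s, during which the arm holds its last target.

## Working session

There is one attempt and no reset: what is moved stays moved. The work goes in short steps, Python scripts to look and compute and a shell command to move; the robot and the scene stay as the last step left them, time stands still between calls to the robot, and variables do not carry over. Pictures are saved under pics/ and viewed, and the job is handed in when it is done.

```bash
mkdir -p pics; cat > h.py <<'E'
import numpy as np, cv2
from bench import get_obs, cams, ticket
from scipy.spatial.transform import Rotation as Ro
def proj(p,X):
    r,_=cv2.Rodrigues(p["R"]); o,_=cv2.projectPoints(np.array(X,float).reshape(-1,3),r,np.array(p["t"],float),np.array(p["intrinsics"]),np.array(p["dist"],float)); return o.reshape(-1,2)
def campose(p,obs=None):
    if "R" in p: return np.array(p["R"]),np.array(p["t"])
    T=np.eye(4);T[:3,:3]=rot(obs);T[:3,3]=obs["tool_pos"]
    C=T@np.array(p["hand_eye"]);R=C[:3,:3].T
    return R,-R@C[:3,3]
def rot(obs): return Ro.from_euler('xyz',obs["ee_rot"]).as_matrix()
def unproj(p,uv,z,obs=None):
    R,t=campose(p,obs)
    u=cv2.undistortPoints(np.array(uv,float).reshape(-1,1,2),np.array(p["intrinsics"]),np.array(p["dist"],float)).reshape(-1,2)
    d=np.c_[u,np.ones(len(u))]@R; c=-R.T@t
    return c+d*((z-c[2])/d[:,2])[:,None]
def save(n,f): cv2.imwrite("pics/"+n+".png",cv2.cvtColor(f,cv2.COLOR_RGB2BGR))
E
python3 - <<'E'
from h import *
o=get_obs(); print({k:np.round(v,3).tolist() for k,v in o.items()})
for n in("top","side","wrist"):
    p=cams.snapshot(n); save(n+"0",p["frame"])
    for q in ("wedge","keeper","press_panel","press","pink_jar","yellow_jar","beaker"):
        if n=="wrist": continue
        for r in cams.outline_of(p,q): print(n,q,round(r["conf"],2),np.round(r["centre"]),r["region"].sum(), np.round(unproj(p,r["centre"],0)[0],3))
print(get_obs()["time"])
E
```

```text
{'time': 0.0, 'joint_positions': [1.14, 0.088, 1.372, -0.0, 1.684, -0.103], 'qvel': [0.002, -0.002, 0.001, 0.0, 0.0, -0.001], 'joint_torque': [0.002, -34.018, -30.243, 0.072, 0.033, -0.0], 'tool_pos': [0.177, 0.52, 0.215], 'ee_rot': [-3.139, -0.0, 2.814], 'wrist_force': [0.585, -0.391, -0.648], 'wrist_torque': [-0.015, 0.003, 0.002], 'width': 0.094}
top wedge 0.78 [302. 220.] 392 [ 0.579 -0.124  0.   ]
top keeper 0.47 [308. 174.] 5001 [ 0.706 -0.141  0.   ]
top keeper 0.42 [385. 216.] 108 [ 0.589 -0.344  0.   ]
top press_panel 0.56 [309. 175.] 4964 [ 0.703 -0.144  0.   ]
top press 0.94 [308. 164.] 5906 [ 0.733 -0.141  0.   ]
top pink_jar 0.7 [170. 272.] 514 [0.445 0.227 0.   ]
top pink_jar 0.67 [216. 268.] 496 [0.455 0.106 0.   ]
top yellow_jar 0.83 [170. 273.] 505 [0.443 0.226 0.   ]
top beaker 0.77 [406. 178.] 973 [ 0.692 -0.405  0.   ]
top beaker 0.51 [168. 274.] 529 [0.44  0.231 0.   ]
top beaker 0.27 [308. 165.] 6019 [ 0.731 -0.14   0.   ]
side wedge 0.63 [293. 224.] 652 [ 0.586 -0.121  0.   ]
side keeper 0.8 [372. 274.] 360 [ 0.57  -0.328  0.   ]
side keeper 0.68 [374. 330.] 874 [ 0.463 -0.382  0.   ]
side press 0.79 [327. 186.] 6001 [ 0.728 -0.131  0.   ]
side pink_jar 0.94 [177. 209.] 842 [0.474 0.126 0.   ]
side yellow_jar 0.82 [135. 191.] 909 [0.46  0.248 0.   ]
side yellow_jar 0.55 [375. 331.] 812 [ 0.462 -0.386  0.   ]
side beaker 0.82 [423. 230.] 1809 [ 0.734 -0.373  0.   ]
0.85
```

View pics/top0.png

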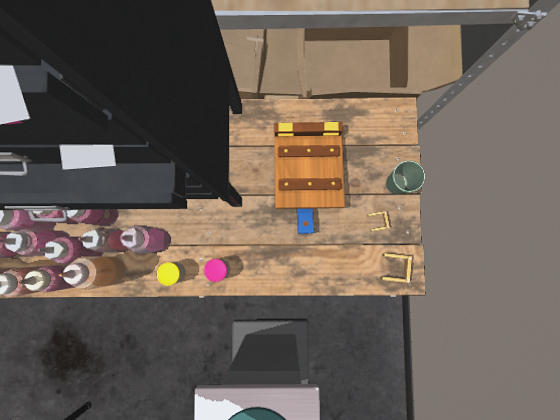

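View pics/side0.png

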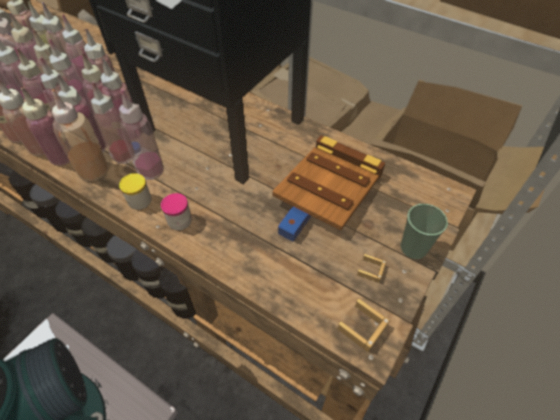

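View pics/wrist0.png

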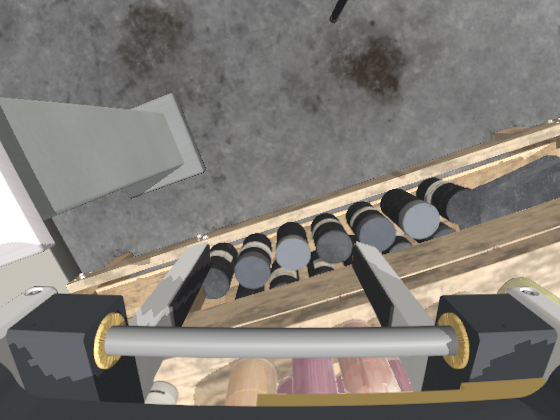

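```bash
python3 - <<'E'
from h import *
p=cv2.imread("pics/top0.png");s=cv2.imread("pics/side0.png")
cv2.imwrite("pics/c1.png",np.hstack([cv2.resize(p[195:245,280:330],(400,400),interpolation=2),cv2.resize(p[240:290,370:420],(400,400),interpolation=2)]))
cv2.imwrite("pics/c2.png",np.hstack([cv2.resize(s[195:245,270:320],(400,400),interpolation=2),cv2.resize(s[290:355,335:400],(400,400),interpolation=2)]))
E
```

```text
(no output)
```

View pics/c1.png

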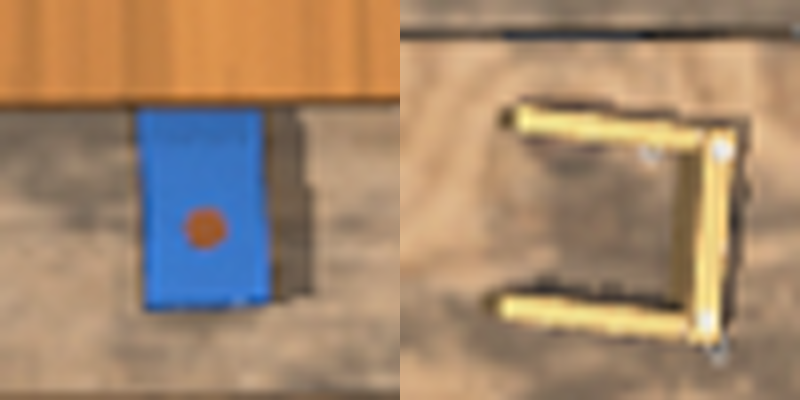

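View pics/c2.png

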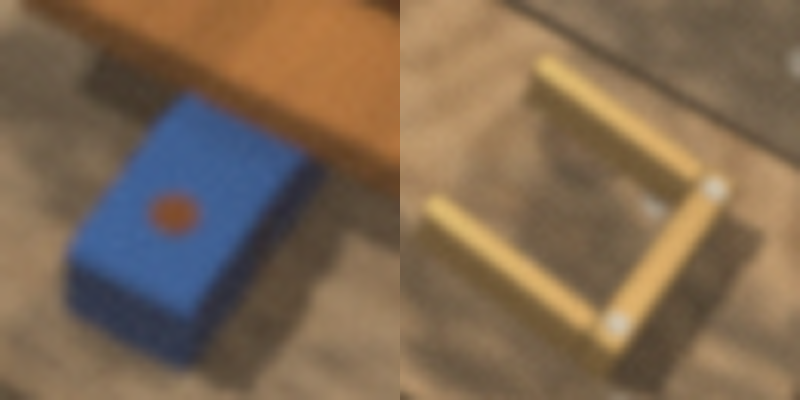

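```bash
python3 - <<'E'
from h import *
p=cams.snapshot("top")
f=lambda pts,ox,oy,s,z:np.round(unproj(p,[(ox+a/s-.45,oy+b/s-.45) for a,b in pts],z),4).tolist()
print("wedge TL TR BR BL dot",f([(137,112),(264,112),(271,300),(145,306),(206,228)],280,195,8,.034))
print("board front edge z.048",f([(0,105),(400,100)],280,195,8,.048))
print("keeper walls far outer L,inner L, near outer L, inner L",f([(117,105),(114,128),(98,317),(102,294)],370,240,8,.028))
print("back wall innerfar, innernear, outer far, outer near",f([(305,148),(290,310),(335,130),(317,340)],370,240,8,.030))
b=[r for r in cams.outline_of(p,"wedge")][0]
rect=cv2.minAreaRect(np.argwhere(b["region"])[:,::-1].astype(np.float32));print(rect)
p2=cams.snapshot("side");p=p2
print("side wedge",f([(190,95),(310,155),(190,318),(70,255),(174,214)],270,195,8,.034))
print("side keeper",f([(545,58-0),(430,203)],0,0,1,.028) if 0 else f([(145,60),(30,203)],335,290,400/65,.028), f([(318,180),(215,322)],335,290,400/65,.030))
E
```

```text
wedge TL TR BR BL dot [[0.6075, -0.108, 0.034], [0.6072, -0.1492, 0.034], [0.5461, -0.1507, 0.034], [0.5444, -0.1099, 0.034], [0.5696, -0.1299, 0.034]]
board front edge z.048 [[0.6086, -0.0636, 0.048], [0.6093, -0.1919, 0.048]]
keeper walls far outer L,inner L, near outer L, inner L [[0.492, -0.3329, 0.028], [0.4846, -0.3317, 0.028], [0.4245, -0.3246, 0.028], [0.4318, -0.3261, 0.028]]
back wall innerfar, innernear, outer far, outer near [[0.478, -0.3921, 0.03], [0.4266, -0.3853, 0.03], [0.4837, -0.4019, 0.03], [0.4171, -0.3935, 0.03]]
((304.5, 220.5), (25.0, 15.0), 90.0)
side wedge [[0.6072, -0.1085, 0.034], [0.6078, -0.1474, 0.034], [0.5438, -0.1485, 0.034], [0.5432, -0.1105, 0.034], [0.5702, -0.1267, 0.034]]
side keeper [[0.4887, -0.3314, 0.028], [0.4276, -0.3235, 0.028]] [[0.4814, -0.3933, 0.03], [0.4246, -0.3863, 0.03]]
```

```bash
python3 -m crank '[{"tx":-3.6,"ty":-4.4},{"tx":-3.6,"ty":-4.4},{"tx":-3.6,"ty":-4.4},{"tx":-3.6,"ty":-4.4},{"tx":-3.6,"ty":-4.4},{"tx":-3.6,"ty":-4.4},{"tx":-3.6,"ty":-4.4},{"tx":-3.6,"ty":-4.4},{"tx":-3.6,"ty":-4.4},{"tx":-3.6,"ty":-4.4},{"tx":-3.6,"ty":-4.4},{"tx":-3.6,"ty":-4.4}]'
```

```text
invalid input at $[0]: expected keys tx, ty, tz, twist, grip
```

```bash
python3 -m crank '[{"twist":10.65},{"twist":10.65},{"twist":10.65},{"twist":10.65},{"twist":10.65},{"twist":10.65},{"twist":10.65},{"twist":10.65},{"twist":10.65},{"twist":10.65},{"twist":10.65},{"twist":10.65}]'
```

```text
invalid input at $[0]: expected keys tx, ty, tz, twist, grip
```

```bash
python3 -m crank '[{"tx":-3.6,"ty":-4.4,"tz":0,"twist":0,"grip":1},{"tx":-3.6,"ty":-4.4,"tz":0,"twist":0,"grip":1},{"tx":-3.6,"ty":-4.4,"tz":0,"twist":0,"grip":1},{"tx":-3.6,"ty":-4.4,"tz":0,"twist":0,"grip":1},{"tx":-3.6,"ty":-4.4,"tz":0,"twist":0,"grip":1},{"tx":-3.6,"ty":-4.4,"tz":0,"twist":0,"grip":1},{"tx":-3.6,"ty":-4.4,"tz":0,"twist":0,"grip":1},{"tx":-3.6,"ty":-4.4,"tz":0,"twist":0,"grip":1},{"tx":-3.6,"ty":-4.4,"tz":0,"twist":0,"grip":1},{"tx":-3.6,"ty":-4.4,"tz":0,"twist":0,"grip":1},{"tx":-3.6,"ty":-4.4,"tz":0,"twist":0,"grip":1},{"tx":-3.6,"ty":-4.4,"tz":0,"twist":0,"grip":1}]'
```

```text
time: 2.5
tool_pos: [0.4165, -0.1202, 0.2168]
ee_rot: [3.141, 0.001, 2.813]
wrist_force: [0.3, 0.5, 0.5]
width: 0.0938
```

```bash
python3 -m crank '[{"tx":0,"ty":0,"tz":0,"twist":10.65,"grip":1},{"tx":0,"ty":0,"tz":0,"twist":10.65,"grip":1},{"tx":0,"ty":0,"tz":0,"twist":10.65,"grip":1},{"tx":0,"ty":0,"tz":0,"twist":10.65,"grip":1},{"tx":0,"ty":0,"tz":0,"twist":10.65,"grip":1},{"tx":0,"ty":0,"tz":0,"twist":10.65,"grip":1},{"tx":0,"ty":0,"tz":0,"twist":10.65,"grip":1},{"tx":0,"ty":0,"tz":0,"twist":10.65,"grip":1},{"tx":0,"ty":0,"tz":0,"twist":10.65,"grip":1},{"tx":0,"ty":0,"tz":0,"twist":10.65,"grip":1},{"tx":0,"ty":0,"tz":0,"twist":10.65,"grip":1},{"tx":0,"ty":0,"tz":0,"twist":10.65,"grip":1}]'
```

```text
time: 4.0
tool_pos: [0.4161, -0.1182, 0.2166]
ee_rot: [3.141, -0.0, 0.577]
wrist_force: [-0.7, 0.4, -0.7]
width: 0.0938
```

```bash
python3 -m crank '[{"tx":0,"ty":0,"tz":0,"twist":10.5,"grip":1},{"tx":0,"ty":0,"tz":0,"twist":10.5,"grip":1},{"tx":0,"ty":0,"tz":0,"twist":10.5,"grip":1},{"tx":4.5,"ty":0.75,"tz":0,"twist":0,"grip":1},{"tx":4.5,"ty":0.75,"tz":0,"twist":0,"grip":1},{"tx":0,"ty":0,"tz":0,"twist":0,"grip":1}]'; python3 - <<'E'
from h import *
o=get_obs();p=cams.snapshot("wrist");save("w1",p["frame"]);print(o["tool_pos"],o["ee_rot"],p["hand_eye"])
for r in cams.outline_of(p,"wedge"):
    print(r["conf"],r["centre"],cv2.minAreaRect(np.argwhere(r["region"])[:,::-1].astype(np.float32)),unproj(p,r["centre"],.034,o))
E
```

```text
time: 4.75
tool_pos: [0.508, -0.1303, 0.2148]
ee_rot: [-3.14, 0.002, 0.034]
wrist_force: [0.1, 0.2, -0.4]
width: 0.0942
[ 0.50801739 -0.13034094  0.21478192] [-3.14036822e+00  2.39089146e-03  3.42322234e-02] [[-3.00904432e-04 -9.59994087e-01 -2.80020110e-01  8.14095296e-02]
 [ 9.99999834e-01 -1.51277371e-04 -5.55956500e-04  3.55387613e-04]
 [ 4.91354246e-04 -2.80020230e-01  9.59993974e-01 -1.68651584e-01]
 [ 0.00000000e+00  0.00000000e+00  0.00000000e+00  1.00000000e+00]]
0.87 [280.4, 135.3] ((281.0, 138.0), (56.0, 34.0), 90.0) [[ 0.57886952 -0.12706941  0.034     ]]
```

View pics/w1.png

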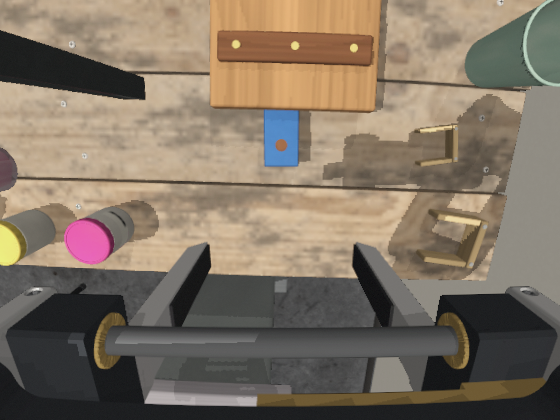

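```bash
python3 - <<'E'
from h import *
p=cv2.imread("pics/w1.png")
cv2.imwrite("pics/c3.png",np.hstack([cv2.resize(p[95:175,241:321],(400,400),interpolation=2),cv2.resize(p[195:275,410:490],(400,400),interpolation=2)]))
E
```

```text
(no output)
```

View pics/c3.png

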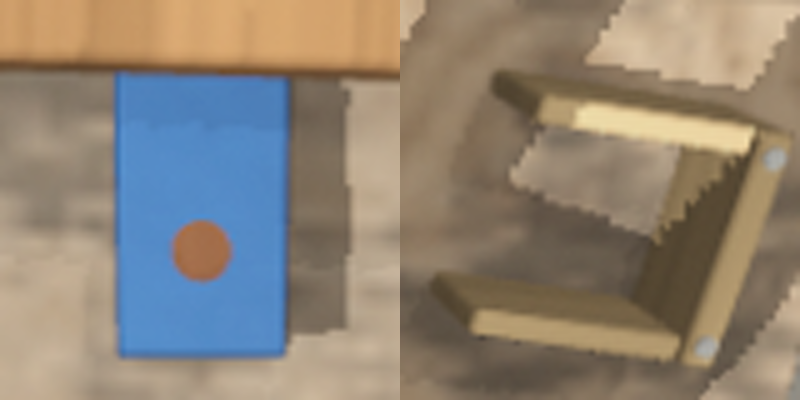

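```bash
python3 - <<'E'
from h import *
p=cams.snapshot("wrist");o=get_obs()
f=lambda pts,ox,oy,s,z:np.round(unproj(p,[(ox+a/s-.4,oy+b/s-.4) for a,b in pts],z,o),4).tolist()
o["ee_rot"]=np.array([np.pi,0,.0265]);print(o["tool_pos"])
print(f([(117,73),(289,73),(286,355),(119,355),(201,250)],241,95,5,.034))
print("keeper mouth near, far tops",f([(74,309),(70,333),(146,97),(141,121)],410,195,5,.028),"back far/near screws-outer",f([(374,158),(305,347)],410,195,5,.030))
print("inner foot at back",f([(237,297)],410,195,5,.0), "mouth feet", f([(35,275),(95,72)],410,195,5,0))
E
```

```text
[ 0.50589984 -0.13008499  0.21649425]
[[0.6055, -0.1083, 0.034], [0.6065, -0.1471, 0.034], [0.5428, -0.149, 0.034], [0.5418, -0.1096, 0.034], [0.5666, -0.1283, 0.034]]
keeper mouth near, far tops [[0.4269, -0.3235, 0.028], [0.4198, -0.3236, 0.028], [0.4861, -0.3326, 0.028], [0.4797, -0.3324, 0.028]] back far/near screws-outer [[0.4718, -0.3964, 0.03], [0.4175, -0.3892, 0.03]]
inner foot at back [[0.4188, -0.3869, 0.0]] mouth feet [[0.4246, -0.3256, 0.0], [0.4849, -0.3329, 0.0]]
```

```bash
python3 -m crank '[{"tx":5.7,"ty":0.05,"tz":0,"twist":0,"grip":1},{"tx":0,"ty":0,"tz":6,"twist":0,"grip":1},{"tx":0,"ty":0,"tz":6,"twist":0,"grip":1},{"tx":0,"ty":0,"tz":4,"twist":0,"grip":1},{"tx":0,"ty":0,"tz":2,"twist":0,"grip":1},{"tx":0,"ty":0,"tz":1,"twist":0,"grip":1},{"tx":0,"ty":0,"tz":0,"twist":0,"grip":1}]'; python3 - <<'E'
from h import *
o=get_obs();p=cams.snapshot("wrist");save("w2",p["frame"]);print(o["tool_pos"],o["ee_rot"],o["wrist_force"])
E
```

```text
time: 5.78
tool_pos: [0.5631, -0.1288, 0.027]
ee_rot: [3.142, -0.0, 0.033]
wrist_force: [-0.4, -0.3, 0.4]
width: 0.0938
[ 0.563139   -0.12882502  0.02697763] [ 3.14155004e+00 -2.71871207e-04  3.32616294e-02] [-0.36089038 -0.27396864  0.38212842]
```

View pics/w2.png

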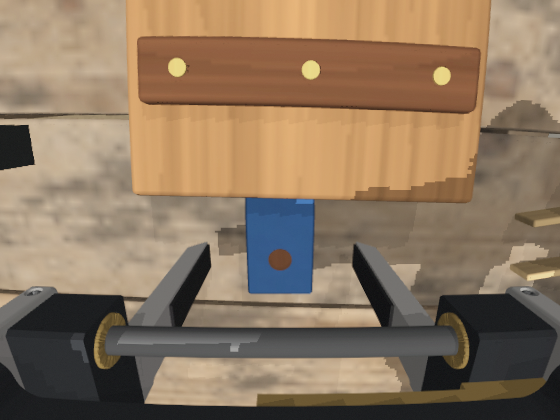

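```bash
python3 -m crank '[{"tx":0,"ty":0,"tz":1.2,"twist":0,"grip":1},{"tx":0,"ty":0,"tz":0,"twist":0,"grip":0.3},{"tx":0,"ty":0,"tz":0,"twist":0,"grip":0.3},{"tx":0,"ty":0,"tz":0,"twist":0,"grip":0.3},{"tx":0,"ty":0,"tz":0,"twist":0,"grip":0.3},{"tx":0,"ty":0,"tz":0,"twist":0,"grip":0.3}]'; python3 -m crank '[{"tx":0,"ty":0,"tz":0,"twist":0,"grip":0.0},{"tx":0,"ty":0,"tz":0,"twist":0,"grip":0.0},{"tx":0,"ty":0,"tz":0,"twist":0,"grip":0.0}]'; python3 - <<'E'
from h import *
o=get_obs();p=cams.snapshot("wrist");save("w3",p["frame"]);print(o["tool_pos"],o["ee_rot"],o["wrist_force"])
E
```

```text
time: 6.58
tool_pos: [0.5636, -0.1288, 0.0146]
ee_rot: [3.142, -0.0, 0.033]
wrist_force: [1.4, -0.3, 0.1]
width: 0.0474
time: 6.95
tool_pos: [0.5635, -0.1281, 0.0145]
ee_rot: [-3.14, 0.0, 0.034]
wrist_force: [-0.1, 3.8, 1.5]
width: 0.0401
[ 0.56347737 -0.12813507  0.01448988] [-3.14033169e+00  1.20636380e-04  3.36149920e-02] [-0.09999276  3.81350141  1.45922727]
```

View pics/w3.png

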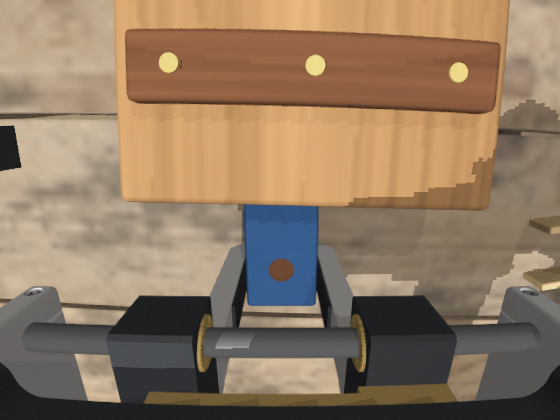

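```bash
python3 -m crank '[{"tx":-0.5,"ty":0,"tz":0,"twist":0,"grip":0},{"tx":-0.5,"ty":0,"tz":0,"twist":0,"grip":0},{"tx":-0.5,"ty":0,"tz":0,"twist":0,"grip":0},{"tx":0,"ty":0,"tz":0,"twist":0,"grip":0},{"tx":0,"ty":0,"tz":0,"twist":0,"grip":0},{"tx":0,"ty":0,"tz":0,"twist":0,"grip":0},{"tx":0,"ty":0,"tz":0,"twist":0,"grip":0},{"tx":0,"ty":0,"tz":0,"twist":0,"grip":0}]'; python3 - <<'E'
from h import *
o=get_obs();p=cams.snapshot("wrist");save("w4",p["frame"]);print(o["tool_pos"],o["ee_rot"],o["wrist_force"],o["width"])
p=cams.snapshot("side");save("s4",p["frame"][150:270,230:390].repeat(4,0).repeat(4,1))
E
```

```text
time: 8.0
tool_pos: [0.5492, -0.13, 0.0145]
ee_rot: [3.14, -0.002, 0.033]
wrist_force: [4.2, -1.7, -4.3]
width: 0.0403
[ 0.54922816 -0.13002724  0.0145461 ] [ 3.14023544e+00 -1.51419313e-03  3.32710245e-02] [ 4.23085897 -1.6623723  -4.25057306] 0.04026056346104079
```

View pics/w4.png

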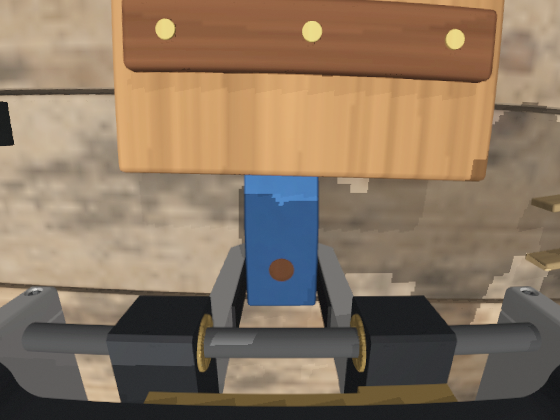

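View pics/s4.png

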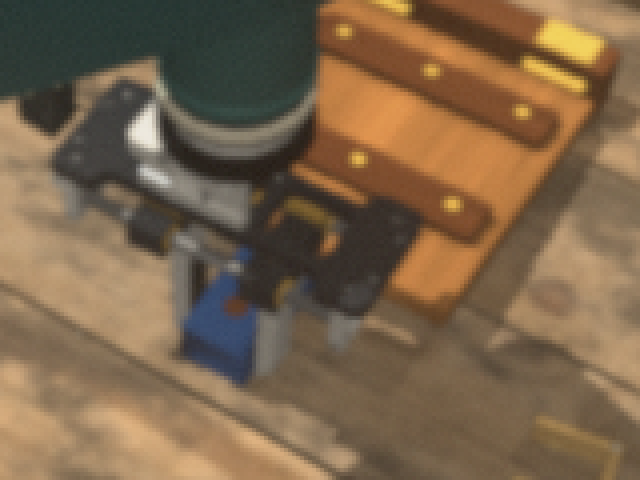

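```bash
python3 -m crank '[{"tx":-0.5,"ty":0,"tz":0,"twist":0,"grip":0},{"tx":-0.5,"ty":0,"tz":0,"twist":0,"grip":0},{"tx":-0.5,"ty":0,"tz":0,"twist":0,"grip":0},{"tx":0,"ty":0,"tz":0,"twist":0,"grip":0},{"tx":0,"ty":0,"tz":0,"twist":0,"grip":0},{"tx":0,"ty":0,"tz":0,"twist":0,"grip":0},{"tx":0,"ty":0,"tz":0,"twist":0,"grip":0},{"tx":0,"ty":0,"tz":0,"twist":0,"grip":0},{"tx":0,"ty":0,"tz":0,"twist":0,"grip":0}]'; python3 -m crank '[{"tx":-0.5,"ty":0,"tz":0,"twist":0,"grip":0},{"tx":-0.5,"ty":0,"tz":0,"twist":0,"grip":0},{"tx":-0.5,"ty":0,"tz":0,"twist":0,"grip":0},{"tx":0,"ty":0,"tz":0,"twist":0,"grip":0},{"tx":0,"ty":0,"tz":0,"twist":0,"grip":0},{"tx":0,"ty":0,"tz":0,"twist":0,"grip":0},{"tx":0,"ty":0,"tz":0,"twist":0,"grip":0},{"tx":0,"ty":0,"tz":0,"twist":0,"grip":0},{"tx":0,"ty":0,"tz":0,"twist":0,"grip":0}]'; python3 - <<'E'
from h import *
o=get_obs();p=cams.snapshot("wrist");save("w5",p["frame"]);print(o["tool_pos"],o["ee_rot"],o["wrist_force"],o["width"])
E
```

```text
time: 9.22
tool_pos: [0.5335, -0.1296, 0.0145]
ee_rot: [-3.141, 0.0, 0.034]
wrist_force: [0.9, 0.9, -0.1]
width: 0.0397
time: 10.35
tool_pos: [0.5186, -0.1305, 0.0145]
ee_rot: [3.141, -0.0, 0.033]
wrist_force: [3.3, -0.9, -1.4]
width: 0.0396
[ 0.51858445 -0.13048706  0.01450405] [ 3.14132499e+00 -7.02699244e-05  3.34625492e-02] [ 3.28314132 -0.92481998 -1.40982853] 0.03957817914926624
```

View pics/w5.png

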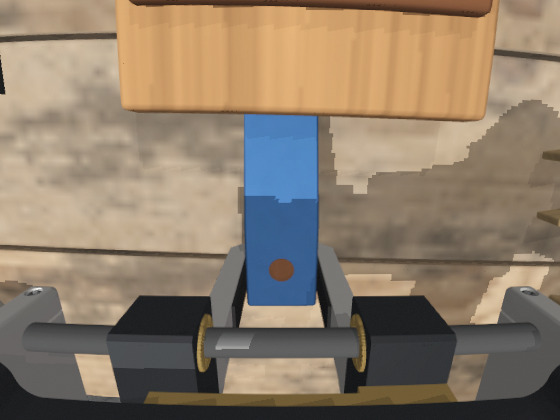

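```bash
python3 -m crank '[{"tx":-0.5,"ty":0,"tz":0,"twist":0,"grip":0},{"tx":-0.5,"ty":0,"tz":0,"twist":0,"grip":0},{"tx":-0.5,"ty":0,"tz":0,"twist":0,"grip":0},{"tx":0,"ty":0,"tz":0,"twist":0,"grip":0},{"tx":0,"ty":0,"tz":0,"twist":0,"grip":0},{"tx":0,"ty":0,"tz":0,"twist":0,"grip":0},{"tx":0,"ty":0,"tz":0,"twist":0,"grip":0},{"tx":0,"ty":0,"tz":0,"twist":0,"grip":0},{"tx":0,"ty":0,"tz":0,"twist":0,"grip":0}]'; python3 -m crank '[{"tx":-0.5,"ty":0,"tz":0,"twist":0,"grip":0},{"tx":-0.5,"ty":0,"tz":0,"twist":0,"grip":0},{"tx":-0.5,"ty":0,"tz":0,"twist":0,"grip":0},{"tx":0,"ty":0,"tz":0,"twist":0,"grip":0},{"tx":0,"ty":0,"tz":0,"twist":0,"grip":0},{"tx":0,"ty":0,"tz":0,"twist":0,"grip":0},{"tx":0,"ty":0,"tz":0,"twist":0,"grip":0},{"tx":0,"ty":0,"tz":0,"twist":0,"grip":0},{"tx":0,"ty":0,"tz":0,"twist":0,"grip":0}]'; python3 - <<'E'
from h import *
o=get_obs();p=cams.snapshot("wrist");save("w6",p["frame"]);print(o["tool_pos"],o["ee_rot"],o["wrist_force"],o["width"])
E
```

```text
time: 11.52
tool_pos: [0.5035, -0.1306, 0.0145]
ee_rot: [-3.141, 0.0, 0.034]
wrist_force: [1.8, 1.2, 0.5]
width: 0.0398
time: 12.65
tool_pos: [0.4886, -0.1316, 0.0145]
ee_rot: [3.141, -0.0, 0.033]
wrist_force: [2.2, -1.3, -0.5]
width: 0.0396
[ 0.48862504 -0.13158077  0.01449598] [ 3.14117433e+00 -1.01741650e-04  3.33371095e-02] [ 2.18306556 -1.31439537 -0.48318927] 0.03958816662339687
```

View pics/w6.png

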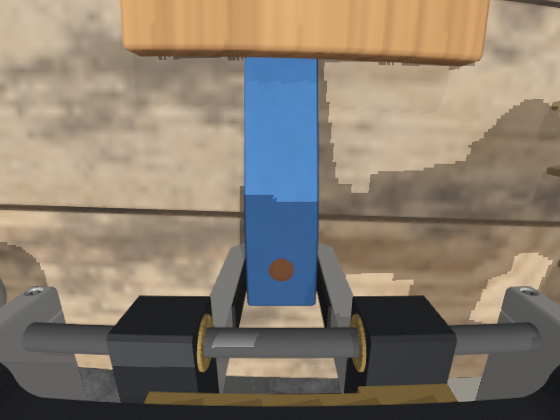

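```bash
python3 -m crank '[{"tx":-0.5,"ty":0,"tz":0,"twist":0,"grip":0},{"tx":-0.5,"ty":0,"tz":0,"twist":0,"grip":0},{"tx":-0.5,"ty":0,"tz":0,"twist":0,"grip":0},{"tx":0,"ty":0,"tz":0,"twist":0,"grip":0},{"tx":0,"ty":0,"tz":0,"twist":0,"grip":0},{"tx":0,"ty":0,"tz":0,"twist":0,"grip":0},{"tx":0,"ty":0,"tz":0,"twist":0,"grip":0},{"tx":0,"ty":0,"tz":0,"twist":0,"grip":0},{"tx":0,"ty":0,"tz":0,"twist":0,"grip":0}]'; python3 -m crank '[{"tx":-0.5,"ty":0,"tz":0,"twist":0,"grip":0},{"tx":-0.5,"ty":0,"tz":0,"twist":0,"grip":0},{"tx":-0.5,"ty":0,"tz":0,"twist":0,"grip":0},{"tx":0,"ty":0,"tz":0,"twist":0,"grip":0},{"tx":0,"ty":0,"tz":0,"twist":0,"grip":0},{"tx":0,"ty":0,"tz":0,"twist":0,"grip":0},{"tx":0,"ty":0,"tz":0,"twist":0,"grip":0},{"tx":0,"ty":0,"tz":0,"twist":0,"grip":0},{"tx":0,"ty":0,"tz":0,"twist":0,"grip":0}]'; python3 - <<'E'
from h import *
o=get_obs();p=cams.snapshot("wrist");save("w7",p["frame"]);print(o["tool_pos"],o["ee_rot"],o["wrist_force"],o["width"])
p=cams.snapshot("side");save("s7",p["frame"][130:280,230:430].repeat(4,0).repeat(4,1))
E
```

```text
time: 13.82
tool_pos: [0.4734, -0.1318, 0.0145]
ee_rot: [-3.141, 0.001, 0.034]
wrist_force: [-4.3, 1.0, 5.0]
width: 0.0394
time: 14.95
tool_pos: [0.4583, -0.1323, 0.0145]
ee_rot: [-3.142, 0.001, 0.034]
wrist_force: [-3.8, -0.8, 4.9]
width: 0.0395
[ 0.45832776 -0.13234757  0.01446958] [-3.14153667e+00  6.10184710e-04  3.35717056e-02] [-3.8329442  -0.83681797  4.92305962] 0.03948978904148106
```

View pics/w7.png

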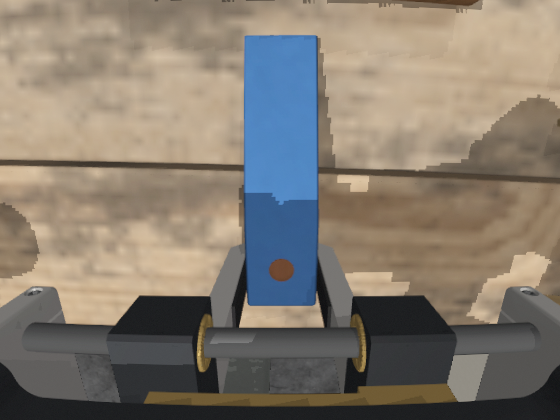

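View pics/s7.png

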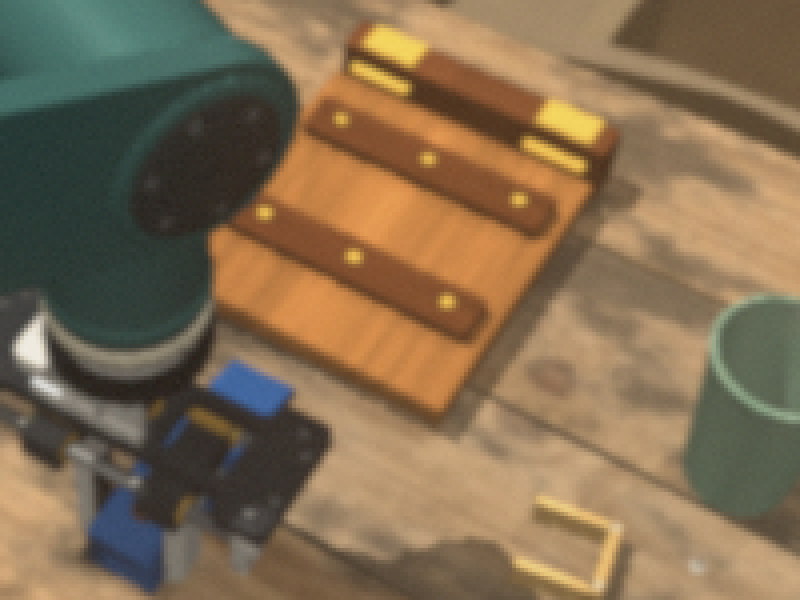

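```bash
python3 -m crank '[{"tx":0,"ty":0,"tz":0,"twist":0,"grip":1},{"tx":0,"ty":0,"tz":0,"twist":0,"grip":1},{"tx":0,"ty":0,"tz":0,"twist":0,"grip":1},{"tx":0,"ty":0,"tz":0,"twist":0,"grip":1},{"tx":0,"ty":0,"tz":0,"twist":0,"grip":1},{"tx":0,"ty":0,"tz":0,"twist":0,"grip":1},{"tx":0,"ty":0,"tz":-4,"twist":0,"grip":1},{"tx":0,"ty":0,"tz":-6,"twist":0,"grip":1},{"tx":0,"ty":0,"tz":-5,"twist":0,"grip":1},{"tx":0,"ty":0,"tz":0,"twist":0,"grip":1},{"tx":0,"ty":0,"tz":0,"twist":0,"grip":1}]'; python3 - <<'E'
from h import *
o=get_obs();p=cams.snapshot("wrist");save("w8",p["frame"]);print(o["tool_pos"],o["ee_rot"],o["wrist_force"],o["width"])
p=cams.snapshot("top");save("t8",p["frame"][180:300,260:420].repeat(4,0).repeat(4,1))
E
```

```text
time: 16.42
tool_pos: [0.4582, -0.1322, 0.1638]
ee_rot: [-3.141, 0.001, 0.034]
wrist_force: [0.6, 0.3, -0.7]
width: 0.0938
[ 0.45821417 -0.13217938  0.16380318] [-3.14116787e+00  7.52840585e-04  3.35047540e-02] [ 0.62878761  0.25106938 -0.67096797] 0.09376401352189499
```

View pics/w8.png

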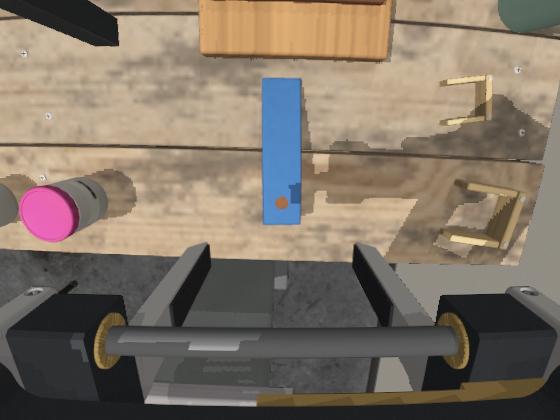

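View pics/t8.png

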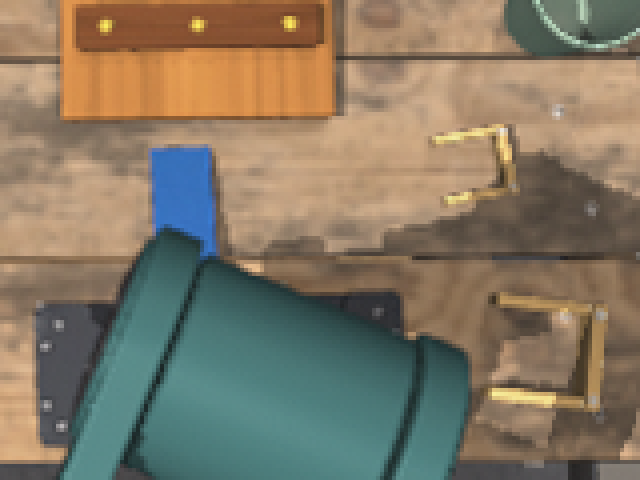

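```bash
python3 - <<'E'
from h import *
o=get_obs();o["ee_rot"]=np.array([np.pi,0,.0325])
p=cams.snapshot("wrist");print(np.round(unproj(p,[(262.5,78),(300,78)],.005,o),4).tolist(),np.round(unproj(p,[(300,224),(263.5,224)],.034,o),4).tolist())
pt=cams.snapshot("top");print(np.round(unproj(pt,[(260+151/4-.5,180+147/4-.5),(260+211/4-.5,180+147/4-.5)],.005),4).tolist())
E
python3 -m crank '[{"tx":3.5,"ty":0,"tz":0,"twist":0,"grip":1},{"tx":3.5,"ty":0,"tz":3,"twist":0,"grip":1},{"tx":0,"ty":0,"tz":5,"twist":0,"grip":1},{"tx":0,"ty":0,"tz":4,"twist":0,"grip":1},{"tx":0,"ty":0,"tz":2,"twist":0,"grip":1},{"tx":0,"ty":0,"tz":1,"twist":0,"grip":1},{"tx":0,"ty":0,"tz":0,"twist":0,"grip":1}]'
```

```text
[[0.5863, -0.1088, 0.005], [0.5875, -0.1472, 0.005]] [[0.44, -0.1526, 0.034], [0.4387, -0.1141, 0.034]]
[[0.5899, -0.1102, 0.005], [0.5896, -0.1502, 0.005]]
time: 17.5
tool_pos: [0.5282, -0.1299, 0.0139]
ee_rot: [-3.141, 0.001, 0.033]
wrist_force: [0.5, -0.1, 0.6]
width: 0.0941
```

```bash
python3 -m crank '[{"tx":0,"ty":0,"tz":0,"twist":0,"grip":0.3},{"tx":0,"ty":0,"tz":0,"twist":0,"grip":0.3},{"tx":0,"ty":0,"tz":0,"twist":0,"grip":0.3},{"tx":0,"ty":0,"tz":0,"twist":0,"grip":0.3},{"tx":0,"ty":0,"tz":0,"twist":0,"grip":0.3},{"tx":0,"ty":0,"tz":0,"twist":0,"grip":0},{"tx":0,"ty":0,"tz":0,"twist":0,"grip":0},{"tx":0,"ty":0,"tz":0,"twist":0,"grip":0},{"tx":0,"ty":0,"tz":0,"twist":0,"grip":0}]'; python3 - <<'E'
from h import *
o=get_obs();p=cams.snapshot("wrist");save("w9",p["frame"]);print(o["tool_pos"],o["ee_rot"],o["wrist_force"],o["width"])
E
```

```text
time: 18.62
tool_pos: [0.5286, -0.1299, 0.0145]
ee_rot: [-3.141, -0.0, 0.034]
wrist_force: [0.1, -0.0, -0.2]
width: 0.0397
[ 0.52855426 -0.12994386  0.01446537] [-3.14148166e+00 -1.10567067e-05  3.35321921e-02] [ 0.12162642 -0.02456395 -0.19814211] 0.039651063867888955
```

View pics/w9.png

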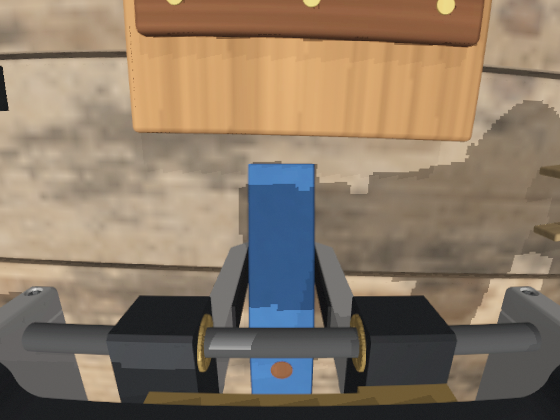

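```bash
python3 - <<'E'
import cv2,numpy as np
p=cv2.imread("pics/w8.png");q=cv2.imread("pics/t8.png")
cv2.imwrite("pics/c8.png",np.hstack([cv2.resize(p[165:265,435:535],(400,400),interpolation=2),cv2.resize(q[260:440,460:640],(400,400),interpolation=2)]))
E
python3 -m crank '[{"tx":0,"ty":0,"tz":-2,"twist":0,"grip":0},{"tx":0,"ty":0,"tz":-4,"twist":0,"grip":0},{"tx":0,"ty":0,"tz":-4,"twist":0,"grip":0},{"tx":0,"ty":0,"tz":0,"twist":0,"grip":0}]'
python3 - <<'E'
from h import *
p=cams.snapshot("side");save("s9",p["frame"])
E
```

```text
time: 19.18
tool_pos: [0.531, -0.1308, 0.1183]
ee_rot: [3.139, -0.008, 0.033]
wrist_force: [0.4, -0.5, -1.3]
width: 0.0398
```

View pics/c8.png

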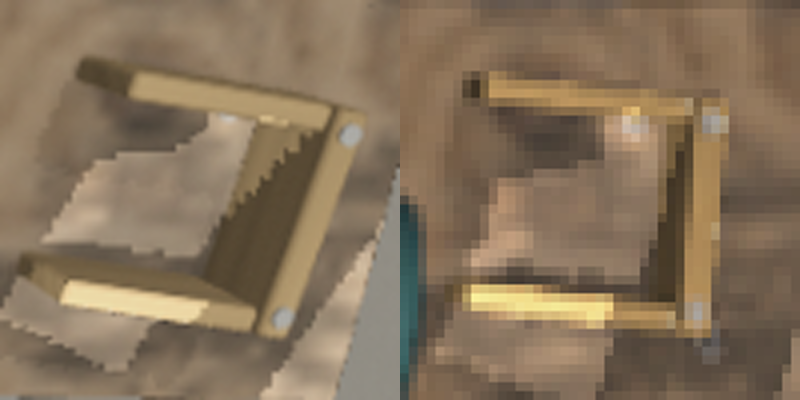

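View pics/s9.png

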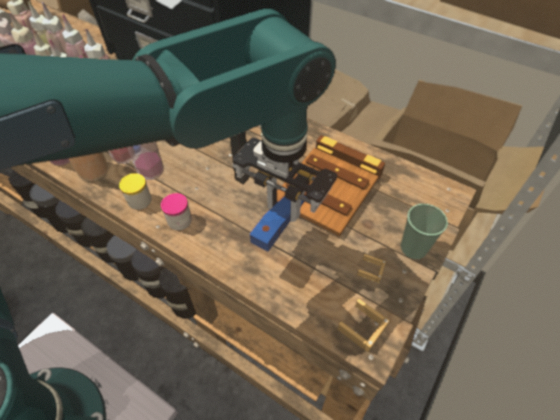

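```bash
python3 - <<'E'
from h import *
from scipy.optimize import least_squares
ps={n:cams.snapshot(n) for n in("top","side","wrist")}
def cam(n,o):
    p=dict(ps[n]); 
    if n=="wrist": p["R"],p["t"]=campose(p,o)
    return p
o8=dict(tool_pos=np.array([.4582,-.1322,.1645]),ee_rot=np.array([np.pi,0,.0335]))
o1=dict(tool_pos=np.array([.5065,-.1302,.2165]),ee_rot=np.array([np.pi,0,.0335]))
FO=(-.034,.034,.028);FI=(-.034,.026,.028);NO=(-.034,-.034,.028);NI=(-.034,-.026,.028)
BFI=(.026,.026,.03);BNI=(.026,-.026,.03);BFO=(.038,.034,.03);BNO=(.038,-.034,.03)
D={"w8":(cam("wrist",o8),435,165,4,[(FO,133,70),(FI,127,94),(NI,68,282),(NO,60,304),(BFO,365,112),(BNO,290,338)]),
"w1":(cam("wrist",o1),410,195,5,[(NI,74,309),(NO,70,333),(FO,146,97),(FI,141,121)]),
"t0":(cam("top",0),370,240,8,[(FO,117,105),(FI,114,128),(NO,98,317),(NI,102,294),(BFI,305,148),(BNI,290,310),(BFO,335,130),(BNO,317,340)]),
"s0":(cam("side",0),335,290,400/65,[((-.034,.03,.028),145,60),((-.034,-.03,.028),30,203),])}
def res(q,D):
    r=[];c,s=np.cos(q[2]),np.sin(q[2])
    for p,ox,oy,k,L in D.values():
        X=[(q[0]+c*a[0]-s*a[1],q[1]+s*a[0]+c*a[1],a[2]) for a,_,_ in L]
        r.append((proj(p,X)-[(ox+u/k-.4,oy+v/k-.4) for _,u,v in L]).ravel())
    return np.concatenate(r)
for sel in (["t0"],["s0"],["w8"],["w1"],list(D)):
    S={k:D[k] for k in sel};f=least_squares(res,[.455,-.36,-1.7],args=(S,),loss="soft_l1")
    q=f.x;kb=q[:2]+.026*np.array([np.cos(q[2]),np.sin(q[2])]);print(sel,np.round(q[:2],4),np.degrees(q[2]).round(2),"back",kb.round(4),"rms",np.sqrt(np.mean(res(q,S)**2)).round(2))
E
```

```text
['t0'] [ 0.4546 -0.3622] -96.43 back [ 0.4517 -0.3881] rms 0.38
['s0'] [ 0.4537 -0.3613] -97.45 back [ 0.4503 -0.3871] rms 0.28
['w8'] [ 0.4534 -0.3607] -96.55 back [ 0.4504 -0.3865] rms 0.94
['w1'] [ 0.4504 -0.3622] -97.98 back [ 0.4468 -0.3879] rms 0.47
['w8', 'w1', 't0', 's0'] [ 0.4532 -0.3613] -96.48 back [ 0.4503 -0.3871] rms 0.9
```

```bash
python3 -m crank '[{"tx":0,"ty":0,"tz":0,"twist":-10.15,"grip":0},{"tx":0,"ty":0,"tz":0,"twist":-10.15,"grip":0},{"tx":0,"ty":0,"tz":0,"twist":-10.15,"grip":0},{"tx":0,"ty":0,"tz":0,"twist":-10.15,"grip":0},{"tx":0,"ty":0,"tz":0,"twist":-10.15,"grip":0},{"tx":0,"ty":0,"tz":0,"twist":-10.15,"grip":0},{"tx":0,"ty":0,"tz":0,"twist":-10.15,"grip":0},{"tx":0,"ty":0,"tz":0,"twist":-10.15,"grip":0},{"tx":-3.4,"ty":-1.6,"tz":0,"twist":0,"grip":0},{"tx":-3.4,"ty":-1.6,"tz":0,"twist":0,"grip":0},{"tx":-3.5,"ty":-1.5,"tz":0,"twist":0,"grip":0},{"tx":0,"ty":0,"tz":0,"twist":0,"grip":0}]'
python3 - <<'E'
from h import *
for i in range(3):
  p=cams.snapshot("side");o=get_obs();print(o["tool_pos"],o["ee_rot"])
save("s10",p["frame"]);p=cams.snapshot("top");save("t10",p["frame"])
E
```

```text
time: 20.88
tool_pos: [0.4674, -0.2277, 0.1122]
ee_rot: [-3.138, -0.001, 1.447]
wrist_force: [0.7, 0.3, -1.4]
width: 0.0396
[ 0.46823025 -0.22660756  0.11245967] [-3.13842468e+00 -2.18447730e-03  1.44840205e+00]
[ 0.46880319 -0.22603324  0.11279661] [-3.13907324e+00 -2.11225493e-03  1.44975755e+00]
[ 0.46920656 -0.22570654  0.11310302] [-3.13957044e+00 -1.79970294e-03  1.45084235e+00]
```

View pics/s10.png

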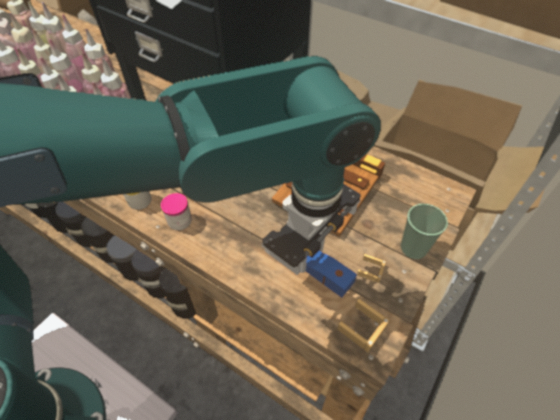

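View pics/t10.png

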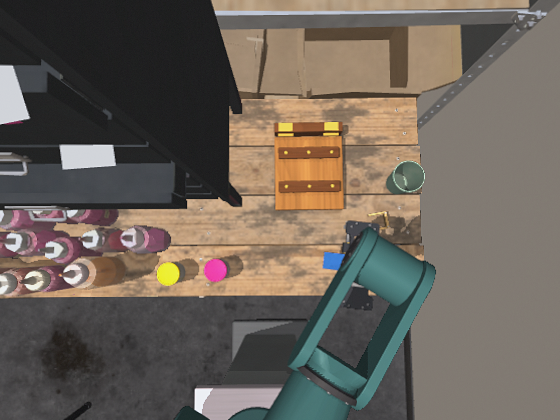

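```bash
python3 -m crank '[{"tx":0,"ty":0,"tz":4,"twist":0,"grip":0},{"tx":0,"ty":0,"tz":4,"twist":0,"grip":0},{"tx":0,"ty":0,"tz":1.5,"twist":0,"grip":0},{"tx":0,"ty":0,"tz":0,"twist":0,"grip":0},{"tx":0,"ty":0,"tz":0,"twist":0,"grip":0}]'
python3 - <<'E'
from h import *
o=get_obs();print(o["tool_pos"],o["ee_rot"],o["wrist_force"])
p=cams.snapshot("side");save("s11",cv2.resize(p["frame"][230:360,280:430],None,fx=5,fy=4.6)[:, :])
p=cams.snapshot("wrist");save("w11",p["frame"])
E
```

```text
time: 21.7
tool_pos: [0.471, -0.2271, 0.0213]
ee_rot: [3.139, 0.001, 1.451]
wrist_force: [-0.5, -0.5, -1.4]
width: 0.0398
[ 0.47099046 -0.2271021   0.02125477] [3.13850257e+00 1.22277143e-03 1.45114989e+00] [-0.52857834 -0.53163196 -1.41396458]
```

View pics/s11.png

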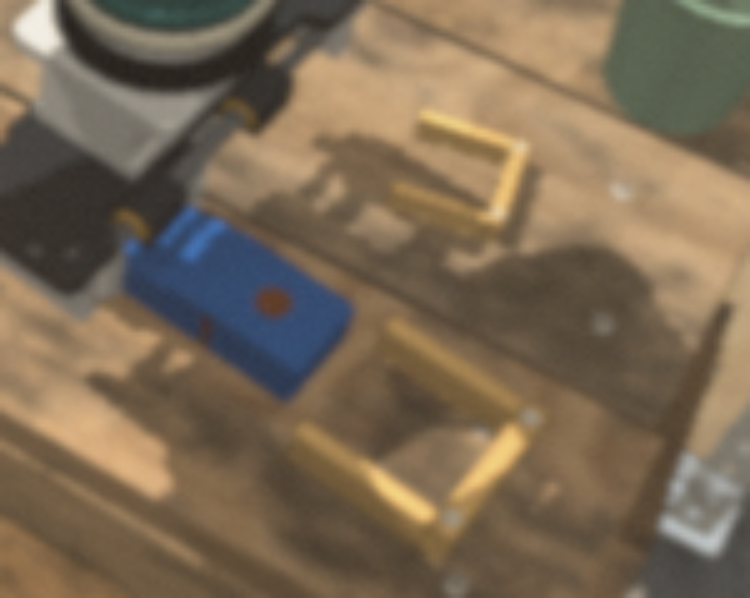

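View pics/w11.png

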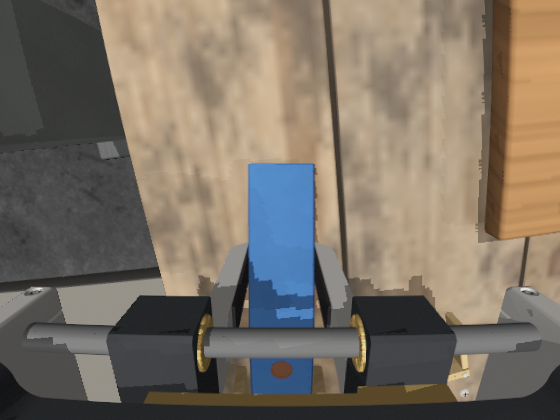

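```bash
python3 - <<'E'
from h import *
p=cams.snapshot("side");o=get_obs();print(o["tool_pos"],o["ee_rot"])
fx=750/150;fy=598/130
f=lambda L,z:unproj(p,[(280+a/fx-.4,230+b/fy-.4) for a,b in L],z)
W=f([(354,312),(285,370)],.039)
K=f([(383,322),(300,432)],.028) ; KI=f([(372,340),(318,428)],.028)
B=f([(522,420),(440,505)],.03)
d=np.array([-np.cos(np.radians(83.2)),-np.sin(np.radians(83.2)),0]);n=np.array([-d[1],d[0],0])
for A in(W,K,B): print(np.round(A,4).tolist(), np.round(A@d,4),np.round(A@n,4))
kb=np.array([.4505,-.3873,0]);print(kb@d,kb@n, o["tool_pos"]@d,o["tool_pos"]@n)
E
```

```text
[ 0.47070995 -0.22724     0.02122344] [3.13849675e+00 1.32215301e-03 1.45076661e+00]
[[0.4786, -0.3183, 0.039], [0.4416, -0.3085, 0.039]] [0.2594 0.2541] [0.5129 0.475 ]
[[0.4861, -0.3286, 0.028], [0.4261, -0.3247, 0.028]] [0.2687 0.2719] [0.5216 0.4616]
[[0.4754, -0.3916, 0.03], [0.4269, -0.3815, 0.03]] [0.3325 0.3282] [0.5184 0.4691]
0.3312345535675831 0.4931888183271027 0.16990755634487997 0.49430486296527626
```

```bash
python3 -m crank '[{"tx":-1.5,"ty":-0.1,"tz":0,"twist":0,"grip":0},{"tx":-1.5,"ty":0,"tz":0,"twist":0,"grip":0},{"tx":-1.5,"ty":0,"tz":0,"twist":0,"grip":0},{"tx":-1.3,"ty":0,"tz":0,"twist":0,"grip":0},{"tx":0,"ty":0,"tz":0,"twist":0,"grip":0},{"tx":0,"ty":0,"tz":0.3,"twist":0,"grip":0},{"tx":0,"ty":0,"tz":0.3,"twist":0,"grip":0},{"tx":0,"ty":0,"tz":0,"twist":0,"grip":0}]'
python3 - <<'E'
from h import *
o=get_obs();print(o["tool_pos"],o["ee_rot"],o["wrist_force"])
p=cams.snapshot("side");save("s12",cv2.resize(p["frame"][230:360,280:430],None,fx=5,fy=4.6)[:, :])
E
```

```text
time: 22.85
tool_pos: [0.4617, -0.2837, 0.0144]
ee_rot: [-3.142, 0.0, 1.451]
wrist_force: [-2.3, 1.0, 4.7]
width: 0.0399
[ 0.4616832  -0.28372525  0.01444532] [-3.14151684e+00  2.36044586e-04  1.45141073e+00] [-2.30658258  1.0003923   4.68298659]
```

View pics/s12.png

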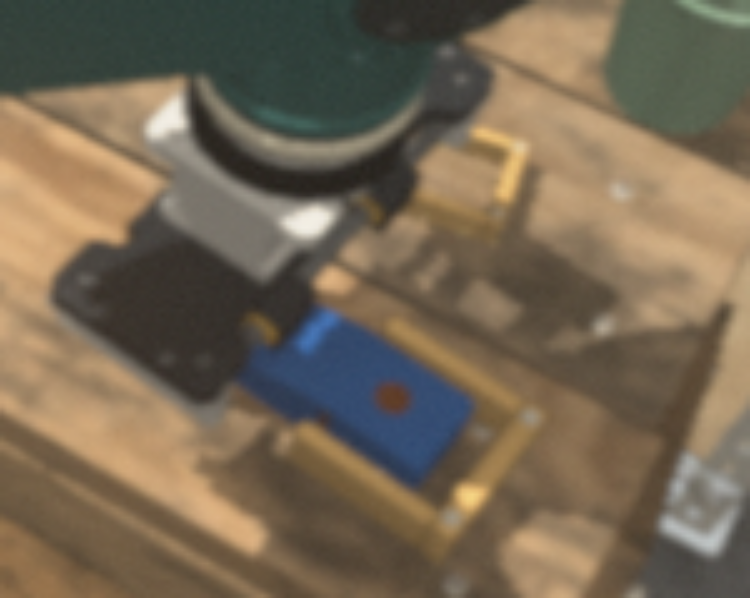

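```bash
python3 -m crank '[{"tx":-0.4,"ty":0,"tz":0,"twist":0,"grip":0},{"tx":-0.4,"ty":0,"tz":0,"twist":0,"grip":0},{"tx":-0.3,"ty":0,"tz":0,"twist":0,"grip":0},{"tx":0,"ty":0,"tz":0,"twist":0,"grip":0},{"tx":0,"ty":0,"tz":0,"twist":0,"grip":0}]';python3 -m crank '[{"tx":-0.2,"ty":0,"tz":0,"twist":0,"grip":0},{"tx":0,"ty":0,"tz":0,"twist":0,"grip":0}]'
```

```text
time: 23.52
tool_pos: [0.4613, -0.2942, 0.0145]
ee_rot: [3.14, -0.001, 1.451]
wrist_force: [-0.2, 3.8, 4.8]
width: 0.0397
time: 23.78
tool_pos: [0.4611, -0.296, 0.0144]
ee_rot: [3.14, -0.001, 1.451]
wrist_force: [0.2, 2.5, 5.1]
width: 0.0398
```

```bash
python3 -m crank '[{"tx":-0.15,"ty":0,"tz":0,"twist":0,"grip":0},{"tx":0,"ty":0,"tz":0,"twist":0,"grip":0}]';python3 -m crank '[{"tx":-0.15,"ty":0,"tz":0,"twist":0,"grip":0},{"tx":0,"ty":0,"tz":0,"twist":0,"grip":0}]'
```

```text
time: 24.02
tool_pos: [0.461, -0.297, 0.0145]
ee_rot: [3.14, -0.002, 1.451]
wrist_force: [0.5, 3.9, 5.9]
width: 0.0399
time: 24.28
tool_pos: [0.461, -0.297, 0.0145]
ee_rot: [3.14, -0.005, 1.452]
wrist_force: [1.3, 8.0, 7.2]
width: 0.0398
```

```bash
python3 -m crank '[{"tx":-0.15,"ty":0,"tz":0,"twist":0,"grip":0},{"tx":0,"ty":0,"tz":0,"twist":0,"grip":0}]'
python3 - <<'E'
from h import *
p=cams.snapshot("side");save("s13",cv2.resize(p["frame"][230:360,280:430],None,fx=5,fy=4.6)[:, :])
E
```

```text
time: 24.52
tool_pos: [0.461, -0.297, 0.0145]
ee_rot: [3.14, -0.008, 1.452]
wrist_force: [-0.2, 11.6, 9.0]
width: 0.0397
```

View pics/s13.png

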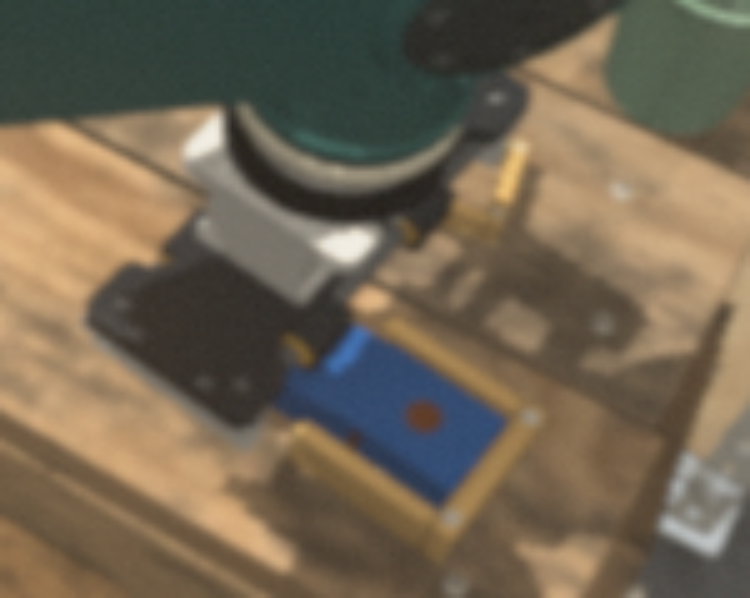

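```bash
python3 -m crank '[{"tx":0.2,"ty":0,"tz":0,"twist":0,"grip":0},{"tx":0,"ty":0,"tz":0,"twist":0,"grip":1},{"tx":0,"ty":0,"tz":0,"twist":0,"grip":1},{"tx":0,"ty":0,"tz":0,"twist":0,"grip":1},{"tx":0,"ty":0,"tz":0,"twist":0,"grip":1},{"tx":0,"ty":0,"tz":0,"twist":0,"grip":1},{"tx":0,"ty":0,"tz":-3,"twist":0,"grip":1},{"tx":0,"ty":0,"tz":-5,"twist":0,"grip":1},{"tx":3,"ty":0,"tz":-5,"twist":0,"grip":1},{"tx":5,"ty":-2,"tz":-4,"twist":0,"grip":1},{"tx":5,"ty":-2,"tz":0,"twist":0,"grip":1},{"tx":5,"ty":-2,"tz":0,"twist":0,"grip":1}]'
python3 - <<'E'
from h import *
p=cams.snapshot("side");save("s14",p["frame"]);save("s14c",cv2.resize(p["frame"][230:360,280:430],None,fx=5,fy=4.6))
p=cams.snapshot("top");save("t14",p["frame"]);save("t14c",cv2.resize(p["frame"][200:300,320:430],None,fx=6,fy=6))
o=get_obs();print(o["tool_pos"],o["wrist_force"],o["time"])
E
```

```text
time: 26.08
tool_pos: [0.4225, -0.1159, 0.1816]
ee_rot: [3.139, 0.0, 1.45]
wrist_force: [0.6, 0.8, 0.3]
width: 0.0939
[ 0.42163946 -0.11346893  0.18127645] [ 0.07947867 -0.72474006  0.01242503] 26.175
```

View pics/s14.png

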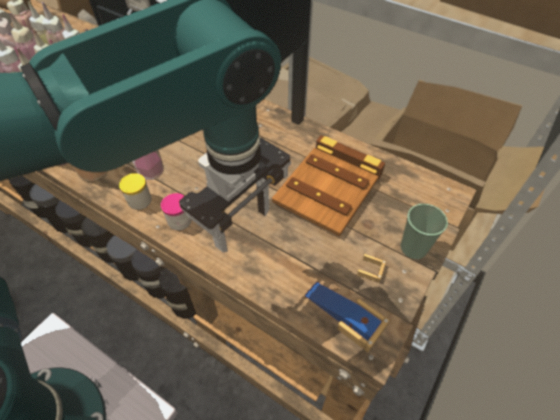

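View pics/s14c.png

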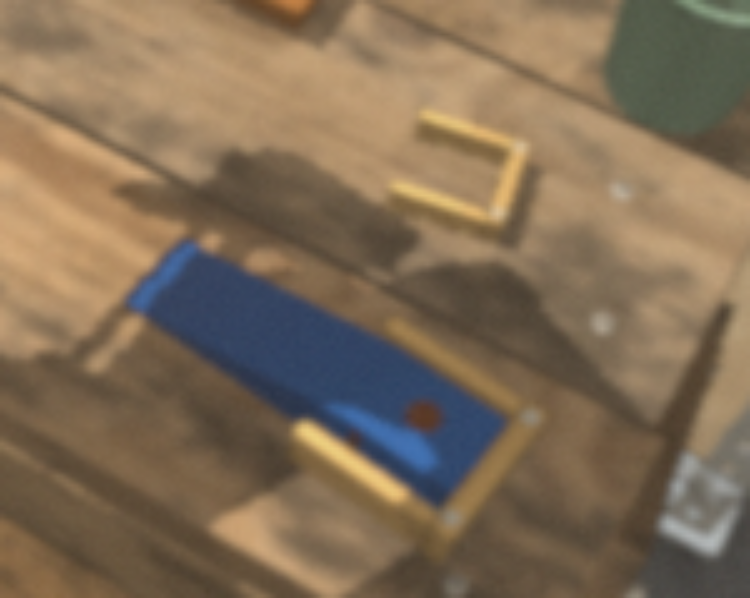

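View pics/t14c.png

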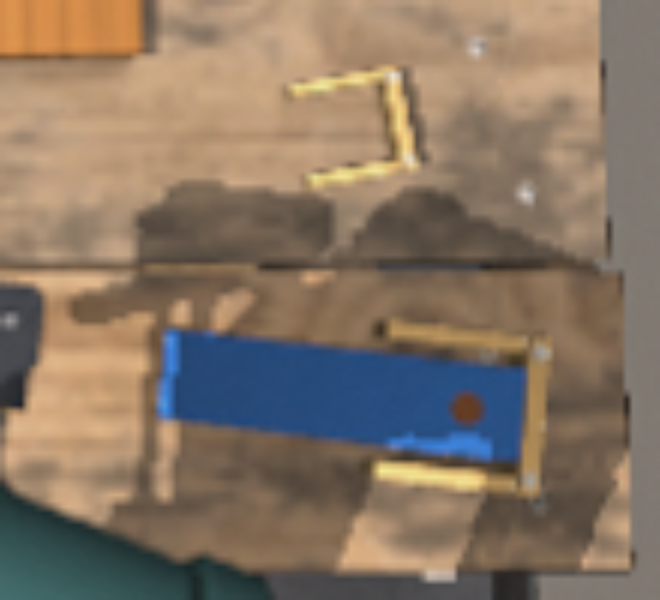

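```bash
python3 - <<'E'
from h import *
p=cams.snapshot("side");t=cams.snapshot("top")
fx=5;fy=598/130
N=unproj(p,[(280+a/fx-.4,230+b/fy-.4) for a,b in[(192,242),(130,303)]],.005);T=unproj(p,[(280+a/fx-.4,230+b/fy-.4) for a,b in[(508,418),(438,500)]],.034)
print(N.round(4).tolist(),T.round(4).tolist(),np.linalg.norm(N.mean(0)[:2]-T.mean(0)[:2]))
N=unproj(t,[(320+a/6-.4,200+b/6-.4) for a,b in[(166,331),(160,416)]],.005);T=unproj(t,[(320+a/6-.4,200+b/6-.4) for a,b in[(526,366),(518,460)]],.034)
print(N.round(4).tolist(),T.round(4).tolist(),np.linalg.norm(N.mean(0)[:2]-T.mean(0)[:2]))
for q in("pink_jar","yellow_jar","beaker"):
    r=cams.outline_of(p,q);print(q,r[0]["centre"] if r else None)
print(get_obs()["qvel"].round(3) if hasattr(get_obs()["qvel"],"round") else get_obs()["qvel"])
E
```

```text
[[0.4889, -0.2437, 0.005], [0.4498, -0.2377, 0.005]] [[0.4713, -0.3869, 0.034], [0.4266, -0.3801, 0.034]] 0.1442274161198548
[[0.4869, -0.2413, 0.005], [0.4498, -0.2378, 0.005]] [[0.4716, -0.3895, 0.034], [0.432, -0.3846, 0.034]] 0.1484741724687235
pink_jar [176.1, 210.9]
yellow_jar [134.0, 191.1]
beaker [421.9, 232.3]
[-0.01   0.007 -0.003  0.003  0.003  0.002]
```

```bash
python3 - <<'E'
from h import *
print(ticket.close_job(), get_obs()["time"])
E
```

```text
the job is handed in; nothing more can be done
the job is handed in; nothing more can be done
```

The job is handed in at about 26 s of the 64 s allowed. I got no verdict back from the hand-in.

- **Drawing the wedge out:** I gripped it by the thick end and made seven tugs of 1.5 cm, with 0.6–0.75 s of rest after each. It did not slip in the fingers, and after the seventh tug the board looked flat on its base and the wedge was clear.
- **Letting go and parking:** I released it on the bench for more than a second, then gripped it again by the thin half. I turned it and slid it thick end first into the larger keeper until it pressed on the back wall at about 12 N. Then I let go and backed off.

**Last checks**
- **Seating:** the side and top pictures show no gap at the back wall. The top camera puts the thick end at about (0.452, -0.387), within 2 mm of where I measured the keeper's back wall.
- **Flatness:** the wedge's length measured as if it lay flat came out at 148 mm from the top camera but 144 mm from the side camera, against a true 150 mm. I put the 6 mm shortfall down to blurred corners in the side picture, because the wedge looks flat there.
- **Jars and beaker:** they are within 2–3 pixels of where they started in the side picture.
- **Keeper position:** before placing, one wrist-camera view put the keeper 3–5 mm from where the other views did. I used the combined fit of all of them.

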